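Seat the microscope's add-on lens in the three-point holder

TASK

Take the microscope's add-on lens out of its tray and, holding it upright, press its wide rim against the holder's sprung jaw to push the jaw back, lower it flat onto the three rests, and let it come back under the two headed pins until it bears on both pins and the jaw and cannot rock. Be gentle: do not force the lens against the holder, keep it upright, and leave the jar, spool and screwdriver where they are. Let go of it at the end.

Things in the scene. Friction and masses are not known exactly. Their poses are not given: they have to be found in the camera images.
- lens: Add-on lens in its metal cell, 0.16 to 0.24 kg, standing upright in the tray. Black wide rim (flange) at the bottom: 62 mm diameter, 10 mm high; above it a bare metal collar to grip, 40 mm diameter, 30 mm high (total 40 mm). Round, so its yaw does not matter. Origin: centre of the underside; z up along its axis.
- tray: Shallow grey square tray, 110 x 110 mm outside, walls 4 mm thick and 11 mm high; the lens stands on its floor, which is 4 mm above the bench. Fixed. Origin: centre of its underside.
- mount: Aluminium base plate of the lens holder, 150 x 100 x 8 mm, fixed to the bench, from x -63 to +87 and y -50 to +50 mm about its origin, which is on the underside. z up; x points from the pins to the jaw. It carries a dark steel head, 76 mm wide, clamped anywhere within +-12 mm along this x and +-3.5 mm along y: where is not reported; it does not move. Find it by feel or by eye.
- rest_level (a point): On the mount at x = y = 0, 26 mm above its origin. C, the seat centre (the lens axis when seated), is at this height, off this point by the head's unknown shift (up to 12 mm along x, 3.5 mm along y). Three round brass rests on the head, 20 mm from C, have their tops at this height: the seated lens stands on them. The head's plate top is 6 mm lower.
- pin_level (a point): On the mount at x = y = 0, 42.5 mm above its origin: height of the tops of the pin heads. Two steel pins, 10 mm thick, at C + (-25.5, +-25.5) mm; heads 18 mm in diameter, 4 mm thick, underside 12.5 mm above the rests. The lens rim goes under the heads against the shanks. To pass down beside the heads the lens axis must be 5.5 mm (8 mm if 3.5 mm off sideways) to 12 mm beyond C.
- jaw (a joint): Sprung upright steel plate on the head, 40 mm wide, 24 to 68 mm above the bench; flat face to the pins. Value: m pushed back along the mount's x. 0 = free, face 27 mm beyond C; end stop 0.016. Force 2.8 N at the start plus 0.7 N per mm. Reads 0.004 with the lens seated on both pins, 0.014 with it 10 mm beyond C. Off centre it bears on one pin, is pushed sideways and sticks, reading more.
- jar: Small round flux jar, 40 mm diameter, 50 mm high, a bystander. Origin: centre of the underside.
- spool: White wire spool, 60 mm diameter, 36 mm high, standing on its flange, a bystander. Origin: centre of the underside.
- driver: Screwdriver, 170 mm long, lying on the bench between the tray and the holder, a bystander.
There are look-alikes about, which are no part of the job. Several things look just like the lens: the one meant starts nearest to the robot's base.

How it is judged:
By the outcome, as a careful person would: the job done as asked, in the order asked, and still so for the second after the job is handed in, with the robot touching nothing.
It also fails if it takes over 64 s, if anything falls off the work surface, if the arm or the gripper's body presses on something with over 40 N, if the wrist force passes 120 N, or if a joint passes its speed limit or range.

ROBOT

A 6-joint arm with a two-finger parallel gripper is mounted at the origin on the work surface. World frame = base frame: x ahead of the robot, y to its left, z up, the work surface at z = 0. Lengths are in m, angles in degrees, forces in N, time in s.
With the tool pointing down it reaches from about 0.275 to 0.85 m from the base axis. Payload 19 kg.
Tool frame: the origin (TCP) lies between the finger pads; the fingertips stand 22 mm ahead of it and the grasp point (between the pads) lies 3 mm ahead of it; z points along the fingers, y is the line along which they close (so a half turn about z gives the same grasp; the last joint's range is limited). The gripper opens to 85 mm and grips with 20 to 120 N. Pads are 22 mm wide; open, the fingers measure 114 mm over their backs; the gripper's body (76 mm by 85 mm) begins 54 mm behind the grasp point. The pads swing forward as they close: fully open they stand 13 mm farther back than shut.
Start: joints at [-83.709, 8.623, 82.357, -0, 89.026, -7.678], TCP at [0.139, -0.558, 0.253] pointing down, gripper open.
Joint ranges: [-160.23, 160.23], [-39.13, 120.54], [6.94, 153.29], [-79.49, 259.48], [9.18, 160.14], [-161.06, 161.06]. Speed limits (degrees/s): [108.29, 108.29, 127.2, 172.46, 172.46, 172.46].

INTERFACE

Orientations are given as a 3x3 rotation matrix whose columns are the frame's x, y, z axes.
In Python, from bench import ctrl, claw, solver, vision, ticket, status gives the robot as it stands. Calls block until the motion is done:
- ctrl.move_to(position, orientation): joint-space move of the TCP to a pose.
- ctrl.move_straight(position, orientation=None, velocity=0.15, threshold=None): straight line of the TCP; orientation=None keeps the orientation; velocity is the mean speed in m/s. With threshold (N) it stops when the force on the tool has changed by that much, and returns True; else False.
- ctrl.movej(angles): joint-space move.
- claw.let_go() and claw.grasp(): open the fingers fully, or close them until they stop; the grip force is fixed at half the most.
- ctrl.pause(seconds).
- solver.ik(position, orientation): joint angles nearest the present ones, or None.
- vision.read_camera(name): name is "scene" or "top" or "wrist"; returns the picture (480x640x3 uint8, blue, green, red); there is no depth.
- vision.camera_params(name): a dict with "camera_matrix" (3x3 intrinsics, pixels), "extrinsics" (4x4, takes a point from camera to world coordinates); the wrist camera has in their place "mount" (4x4, takes a point from camera to tool coordinates, whose origin is the TCP and whose axes are the flange's). Camera axes: x right, y up, looking along -z (the intrinsics and any distortion apply to the point x, -y, -z); pixel columns grow to the right and rows downward; lengths in m; the calibration is good to about 2 mm. A picture is of the moment at which its call begins: read the wrist's pose just before it. camera_params takes no time and is no camera call.
A pose or a line that the arm cannot do raises ctrl.MotionError and nothing moves.
- ticket.finish_job(): hands the job in; it is judged then, once.
Trained networks look in the newest picture that a camera, given by its name, has taken for a name from the list of things; names that differ only in an ending like _2 or _b are one class to them, and where a whole thing is asked for, a point or a joint stands for the part that bears it (a point fixed in the world has none). Each returns a list of dicts, best first, with "score" (0 to 1); they miss things now and then, are a little off and sometimes report something else, mostly with a low value. They report only what shows in the picture. A call takes as long as a camera call. They do not tell look-alikes from the thing itself.
- vision.recognise(camera, label): "box" ([left, top, right, bottom] in pixels, round what is visible of it).
- vision.tip_of(camera, label): "xy" ([column, row] in pixels: a listed point, or the origin of a listed thing).
Readings, each from a call of its own:
- status.read_clock(): time.
- status.read_joints(): joint angles.
- status.read_qvel(): joint speeds.
- status.read_joint_efforts(): joint torques, N m.
- status.read_ee_pos(): TCP position.
- status.read_tcp_rot(): TCP orientation.
- status.read_wrist_force(): force on the tool from outside, world axes, zero at the start.
- status.read_torque(): the same for the moment, N m.
- status.read_gripper_width(): opening from 0.0 (shut) to 1.0 (fully open).
- status.read_grip_force(): force on a finger pad.
Only numpy, scipy, OpenCV 4.12 (cv2) and the standard library are available. Lean on these libraries where they do the work, as an engineer would, in place of code of your own. Each camera call takes 0.05 s, during which the arm holds its last target. There are 200 camera calls.

## Working session

There is one attempt and no reset: what is moved stays moved. The work goes in short steps, each a Python script; the robot and the scene stay as the last script left them, time stands still between calls to the robot, and variables do not carry over. Pictures are saved under pics/ and viewed, at most 10 in all, crops included, and the job is handed in when it is done.

```bash
ls; mkdir -p pics
cat > h.py <<'E'
import numpy as np, cv2
from bench import ctrl, claw, solver, vision, ticket, status
def ray(cam,px,pose=None):
    p=vision.camera_params(cam);K=np.array(p["camera_matrix"],float)
    d=p.get("distortion",p.get("dist_coeffs"))
    d=None if d is None else np.array(d,float)
    u=cv2.undistortPoints(np.array([[px]],float),K,d)[0,0]
    if cam=="wrist":
        T=np.eye(4);T[:3,3],T[:3,:3]=pose;E=T@np.array(p["mount"])
    else: E=np.array(p["extrinsics"])
    return E[:3,3],E[:3,:3]@np.array([u[0],-u[1],-1.])
def atz(cam,px,z,pose=None):
    o,d=ray(cam,px,pose);return o+d*(z-o[2])/d[2]
def pose(): return np.array(status.read_ee_pos()),np.array(status.read_tcp_rot())
def snap(cam,name):
    im=vision.read_camera(cam);cv2.imwrite(f"pics/{name}.png",im);return im
E
python3 - <<'E'
from h import *
print(status.read_clock())
print({k:v for k,v in vision.camera_params("top").items()}); print(vision.camera_params("wrist"))
print(status.read_tcp_rot())
Z=dict(lens=.0,tray=0,mount=0,rest_level=.026,pin_level=.0425,jaw=.05,jar=0,spool=0,driver=0)
for c in("scene","top"):
    snap(c,c+"0")
    for l in Z:
        for r in vision.recognise(c,l)[:5]: print(c,l,"box",round(r["score"],2),np.round(r["box"]))
        for r in vision.tip_of(c,l)[:5]: print(c,l,"tip",round(r["score"],2),np.round(r["xy"]),np.round(atz(c,r["xy"],Z[l]),4))
print(status.read_clock())
E
```

```text
pics
0.0
{'camera_matrix': array([[536.6692101 ,   0.        , 320.72479944],
       [  0.        , 536.6692101 , 234.75446011],
       [  0.        ,   0.        ,   1.        ]]), 'extrinsics': array([[ 0.00322859,  0.99575313, -0.09200692,  0.48520207],
       [-0.99973144,  0.00110261, -0.02314822,  0.03463241],
       [-0.02294847,  0.09205695,  0.99548927,  0.85634008],
       [ 0.        ,  0.        ,  0.        ,  1.        ]])}
{'camera_matrix': array([[358.83968528,   0.        , 315.16992965],
       [  0.        , 358.83968528, 238.11013683],
       [  0.        ,   0.        ,   1.        ]]), 'mount': array([[-8.20466302e-04,  9.65248080e-01,  2.61334022e-01,
         6.62463986e-02],
       [ 9.99999452e-01,  6.22090267e-04,  8.41813152e-04,
         6.20156520e-04],
       [ 6.49985177e-04,  2.61334570e-01, -9.65248062e-01,
        -1.20066662e-01],
       [ 0.00000000e+00,  0.00000000e+00,  0.00000000e+00,
         1.00000000e+00]])}
[[ 9.70425330e-01  2.41401436e-01 -1.57930757e-04]
 [ 2.41401444e-01 -9.70424559e-01  1.23238899e-03]
 [ 1.44240587e-04 -1.23406621e-0
[... 332 characters left out ...]
341. 199. 452. 289.]
scene tray tip 0.67 [397. 245.] [0.5955 0.1433 0.    ]
scene mount box 0.63 [110. 331. 256. 466.]
scene mount tip 0.69 [175. 389.] [ 0.5083 -0.2053  0.    ]
scene rest_level box 0.69 [113. 326. 255. 468.]
scene rest_level tip 0.88 [174. 377.] [ 0.5087 -0.2015  0.026 ]
scene pin_level box 0.68 [112. 330. 255. 467.]
scene pin_level tip 0.93 [170. 370.] [ 0.5075 -0.2011  0.0425]
scene pin_level tip 0.46 [424. 356.] [ 0.7287 -0.0045  0.0425]
scene jaw box 0.75 [166. 363. 218. 418.]
scene jaw box 0.63 [110. 330. 256. 468.]Traceback (most recent call last):
  File "<stdin>", line 10, in <module>
ValueError: it knows: driver, jar, lens, mount, pin_level, rest_level, spool, tray
```

Run:
```python
from h import *
Z=dict(lens=.004,tray=0,mount=0,rest_level=.026,pin_level=.0425,jar=0,spool=0,driver=0)
for c in("top",):
    snap(c,c+"0")
    for l in Z:
        for r in vision.recognise(c,l)[:5]: print(c,l,"box",round(r["score"],2),np.round(r["box"]))
        for r in vision.tip_of(c,l)[:5]: print(c,l,"tip",round(r["score"],2),np.round(r["xy"]),np.round(atz(c,r["xy"],Z[l]),4))
print(status.read_clock())
```

```text
top lens box 0.92 [253. 109. 299. 153.]
top lens box 0.82 [246. 198. 282. 236.]
top lens box 0.59 [161. 176. 196. 215.]
top lens box 0.38 [335. 330. 359. 359.]
top lens tip 0.93 [273. 128.] [0.739  0.1323 0.004 ]
top lens tip 0.92 [178. 193.] [0.6315 0.2862 0.004 ]
top lens tip 0.86 [266. 216.] [0.5935 0.1416 0.004 ]
top tray box 0.8 [225. 175. 309. 256.]
top tray box 0.51 [450. 214. 524. 310.]
top tray tip 0.77 [268. 215.] [0.5961 0.1405 0.    ]
top mount box 0.62 [453. 215. 524. 307.]
top mount tip 0.64 [485. 268.] [ 0.5118 -0.2057  0.    ]
top rest_level box 0.56 [452. 214. 523. 311.]
top rest_level tip 0.55 [488. 269.] [ 0.5099 -0.2032  0.026 ]
top pin_level box 0.89 [453. 212. 525. 306.]
top jar box 0.73 [334. 331. 358. 359.]
top jar tip 0.75 [347. 344.] [0.3924 0.0128 0.    ]
top spool box 0.61 [326. 117. 362. 161.]
top spool tip 0.67 [343. 139.] [0.721  0.0184 0.    ]
top driver box 0.97 [343. 190. 362. 297.]
top driver tip 0.68 [267. 217.] [0.5925 0.1407 0.    ]
top driver tip 0.57 [354. 244.] [0.5491 0.0016 0.    ]
1.45
```

View pics/top0.png

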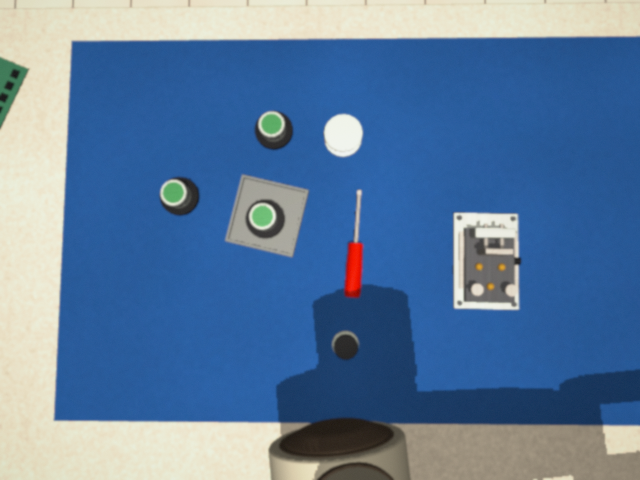

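View pics/scene0.png

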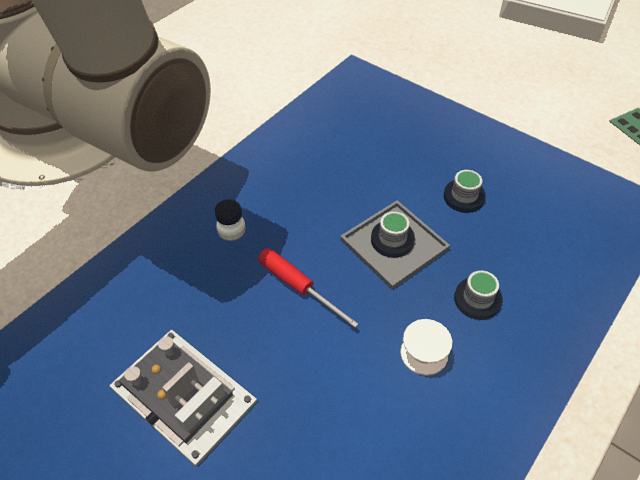

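Candidates for the lens (top view): (266,216) in the grey tray, (178,193) and (273,128) on the mat. The tray one fits: it is standing in the tray and is nearest the base (0.61 m, against 0.69 and 0.75 m). Below on the right is the holder at (487,262), with pins at the base end and the jaw on the far side. Next I'll look at the holder up close, then at the tray.

Run:
```python
from h import *
R=np.diag([1.,-1,-1])
ctrl.move_to([.515,-.204,.18],R); ctrl.pause(.3)
P=pose();im=snap("wrist","w_mount");print(P[0],np.round(P[1],4).tolist())
for l,z in(("mount",0),("rest_level",.026),("pin_level",.0425)):
    for r in vision.tip_of("wrist",l)[:2]: print(l,round(r["score"],2),np.round(r["xy"]),np.round(atz("wrist",r["xy"],z,P),4))
print(status.read_clock())
import pickle;pickle.dump(P,open("P_mount.pkl","wb"))
```

```text
[ 0.5148876  -0.20435281  0.18000141] [[1.0, -0.0006, -0.0], [-0.0006, -1.0, 0.0], [-0.0, -0.0, -1.0]]
mount 0.83 [314. 224.] [ 0.5128 -0.2036  0.    ]
rest_level 0.55 [314. 235.] [ 0.5097 -0.2037  0.026 ]
pin_level 0.61 [313. 239.] [ 0.511  -0.2029  0.0425]
3.8417
```

View pics/w_mount.png

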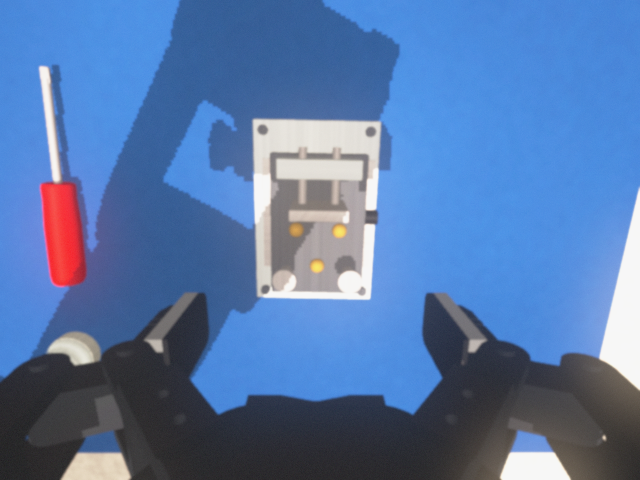

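The wrist picture shows the holder with the pins at (285,280) and (349,281), the brass rests at (296,230), (340,231) and (317,266), and the jaw plate at (318,215). I'll refine these numerically.

Run:
```python
from h import *
import pickle
P=pickle.load(open("P_mount.pkl","rb"));im=cv2.imread("pics/w_mount.png")
hsv=cv2.cvtColor(im,cv2.COLOR_BGR2HSV)
m=cv2.inRange(hsv,(8,120,90),(30,255,255));m[:, :240]=0;m[:,400:]=0;m[:215]=0;m[300:]=0
n,_,st,c=cv2.connectedComponentsWithStats(m)
pts=[]
for i in range(1,n):
    if st[i,4]>40: w=atz("wrist",c[i],.026,P);pts.append(w);print("rest",st[i,4],c[i],np.round(w,4))
if len(pts)==3: print("C",np.mean(pts,0))
for p in((253,120),(380,121),(371,299),(257,297)): print("corner",np.round(atz("wrist",p,.008,P),4))
for p in((285,280),(349,281)): print("pin",np.round(atz("wrist",p,.0425,P),4))
cv2.imwrite("pics/crop_m.png",cv2.resize(im[110:310,235:395],None,fx=3,fy=3,interpolation=cv2.INTER_CUBIC))
```

```text
rest 122 [295.59016393 229.45901639] [ 0.5141 -0.1893  0.026 ]
rest 131 [338.95419847 230.48091603] [ 0.5132 -0.2234  0.026 ]
rest 120 [316.55833333 265.41666667] [ 0.4842 -0.2058  0.026 ]
C [ 0.50382946 -0.20613792  0.026     ]
corner [ 0.597  -0.1566  0.008 ]
corner [ 0.5961 -0.255   0.008 ]
corner [ 0.4463 -0.2539  0.008 ]
corner [ 0.4484 -0.1532  0.008 ]
pin [ 0.4782 -0.1815  0.0425]
pin [ 0.4773 -0.2306  0.0425]
```

View pics/crop_m.png

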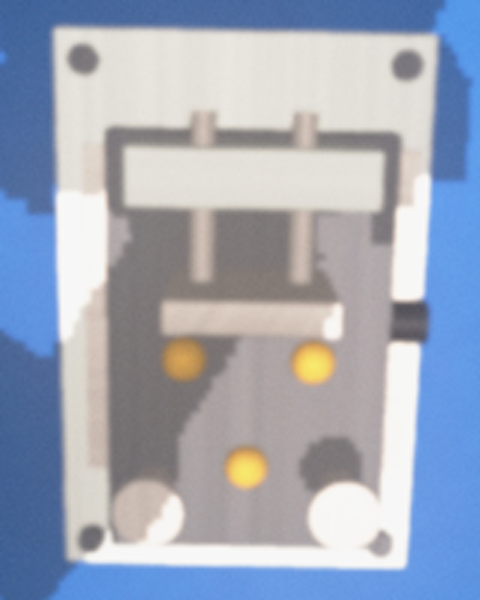

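The crop confirms it: three rests, two pin heads and the jaw near C. The yaw is about -1.1° and C ≈ (0.5036, -0.2063). The head is shifted about -6 mm. Now the lens.

```bash
cat >> h.py <<'E'
yaw=np.radians(-1.1)
ex=np.array([np.cos(yaw),np.sin(yaw),0]);ey=np.array([-np.sin(yaw),np.cos(yaw),0])
R=np.column_stack([ex,-ey,[0,0,-1.]])
E
python3 - <<'E'
from h import *
ctrl.move_to([.595,.141,.17],R); ctrl.pause(.3)
P=pose();im=snap("wrist","w_lens");print(P[0])
for r in vision.tip_of("wrist","lens")[:3]: print("tip",round(r["score"],2),np.round(r["xy"],1),np.round(atz("wrist",r["xy"],.004,P),4))
for r in vision.recognise("wrist","lens")[:3]: print("box",round(r["score"],2),np.round(r["box"]))
hsv=cv2.cvtColor(im,cv2.COLOR_BGR2HSV)
m=cv2.inRange(hsv,(45,70,60),(85,255,255))
n,_,st,c=cv2.connectedComponentsWithStats(m)
for i in range(1,n):
    if st[i,4]>150: print("green",st[i],c[i],np.round(atz("wrist",c[i],.044,P),4))
print(status.read_clock())
cv2.imwrite("pics/crop_l.png",cv2.resize(im[130:330,210:430],None,fx=3,fy=3,interpolation=cv2.INTER_CUBIC))
E
```

```text
[0.59512059 0.14033519 0.17005568]
tip 0.82 [140.  190.1] [0.6266 0.2791 0.004 ]
tip 0.8 [320.   40.1] [0.7313 0.1337 0.004 ]
tip 0.74 [310.3 233.8] [0.5878 0.1442 0.004 ]
box 0.96 [279.   2. 364.  83.]
box 0.68 [272. 194. 351. 272.]
green [ 298    0   51   49 2080] [322.95144231  21.85865385] [0.7316 0.1324 0.044 ]
green [  87  176   46   44 1556] [109.48007712 197.42609254] [0.6269 0.2812 0.044 ]
green [289 238  41  30 646] [307.18111455 255.94117647] [0.5817 0.146  0.044 ]
5.625
```

View pics/crop_l.png

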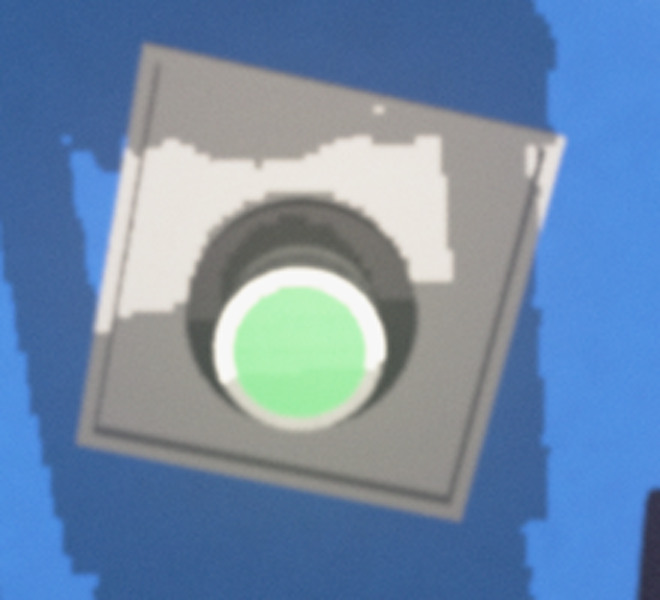

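The crop shows the lens standing in its tray, with its top ring centred at about (310,246) in the full image and its rim at about (311,233). This is the one meant. I'll grasp it with the fingers along the mount's y.

Run:
```python
from h import *
P=(np.array([.59512059,.14033519,.17005568]),R)
a=atz("wrist",(310,246),.044,P);b=atz("wrist",(311,233),.006,P);print(a,b)
L=(a+b)/2
ctrl.move_straight([L[0],L[1],.10],R,velocity=.15)
hit=ctrl.move_straight([L[0],L[1],.037],R,velocity=.06,threshold=8)
ctrl.pause(.3);print(hit,pose()[0],status.read_wrist_force())
if not hit:
    claw.grasp();ctrl.pause(.3)
    print(status.read_gripper_width(),status.read_grip_force(),status.read_wrist_force(),pose()[0])
    ctrl.move_straight([L[0],L[1],.06],R,velocity=.05);ctrl.pause(.3)
    print(status.read_gripper_width(),status.read_wrist_force(),pose()[0])
    P=pose();snap("wrist","w_held")
print(status.read_clock())
```

```text
[0.58906491 0.14381855 0.044     ] [0.58893442 0.1435576  0.006     ]
False [0.5890576  0.14371908 0.03718398] [-0.48777342 -0.31049301 -0.55224581]
0.45470919945401117 60.30994892120361 [-0.91212097 -0.63936376  4.5127899 ] [0.58914368 0.14367666 0.03732239]
0.4482446120777215 [ 0.03912966  0.23027229 -2.27549033] [0.58889427 0.14365214 0.05974852]
9.5
```

View pics/w_held.png

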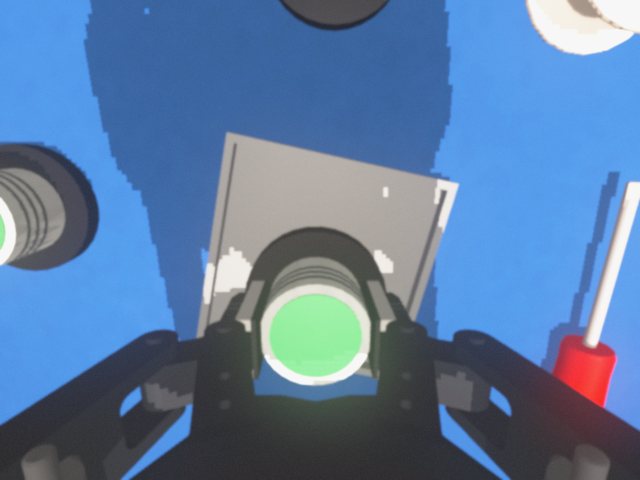

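The lens is held square between the pads, with the green glass centred at about (316,334). I'll get its offset in the hand with the same camera so the calibration bias cancels, then carry it over and descend just short of the jaw.

```bash
cat >> h.py <<'E'
DZ=.0333   # lens underside below TCP
def lens_off(im,P):
    hsv=cv2.cvtColor(im,cv2.COLOR_BGR2HSV)
    m=cv2.inRange(hsv,(45,60,60),(85,255,255));m[:, :230]=0;m[:,400:]=0;m[:270]=0
    cs,_=cv2.findContours(m,cv2.RETR_EXTERNAL,cv2.CHAIN_APPROX_NONE)
    (c,ax,an)=cv2.fitEllipse(cv2.convexHull(max(cs,key=cv2.contourArea)))
    w=atz("wrist",c,P[0][2]-DZ+.04,P)-P[0]
    return c,ax,np.array([w@ex,w@ey])
E
python3 - <<'E'
from h import *
P=(np.array([.58889427,.14365214,.05974852]),R)
c,ax,o=lens_off(cv2.imread("pics/w_held.png"),P);print(c,ax,"off mount xy",o)
C0=np.array([.5036,-.2063,0])
T=C0-o[0]*ex-o[1]*ey          # TCP xy with lens at C
print("T",T);np.save("T.npy",T)
def at(dx,dy,zb): q=T+dx*ex+dy*ey;q[2]=zb+DZ;return q
ctrl.move_straight([.58889,.14365,.14],R,velocity=.15)
ctrl.move_straight(at(-.008,0,.107),R,velocity=.2)
ctrl.move_straight(at(-.008,0,.047),R,velocity=.1)
ctrl.pause(.4);p=pose()[0];print(p-at(-.008,0,.047),status.read_wrist_force(),status.read_clock())
hit=ctrl.move_straight(at(.003,0,.047),R,velocity=.012,threshold=2.0)
p=pose()[0];print(hit,"dx",(p-T)@ex,"dy",(p-T)@ey,status.read_wrist_force(),status.read_clock())
E
```

```text
(315.0769958496094, 335.0414123535156) (81.47293853759766, 91.84709930419922) off mount xy [ 0.00022085 -0.00038839]
T [ 0.50338664 -0.20590744  0.        ]
[ 5.58526450e-05 -4.79223142e-05  2.14000322e-04] [ 0.17457228 -0.71941647 -2.95669267] 13.2917
True dx -0.003984945033713015 dy 0.00013543203512817625 [-2.52959142 -0.61585344 -1.06433515] 13.8
```

Contact came at exactly -4.0 mm, which agrees with vision. Now I'll push the jaw back and lower the lens.

```bash
cat >> h.py <<'E'
import os
if os.path.exists("T.npy"): T=np.load("T.npy")
def at(dx,dy,zb): q=T+dx*ex+dy*ey;q[2]=zb+DZ;return q
def rep(s=""):
    p=pose()[0];f=np.array(status.read_wrist_force())
    print(s,"dx %.2f dy %.2f zb %.2f mm"%((p-T)@ex*1e3,(p-T)@ey*1e3,(p[2]-DZ)*1e3),"F",np.round([f@ex,f@ey,f[2]],2),"t",status.read_clock())
E
python3 - <<'E'
from h import *
print(ctrl.move_straight(at(.0098,0,.047),R,velocity=.02,threshold=18));ctrl.pause(.3);rep("pushed")
print(ctrl.move_straight(at(.0098,0,.030),R,velocity=.02,threshold=6));ctrl.pause(.2);rep("low")
print(ctrl.move_straight(at(.0098,0,.0245),R,velocity=.006,threshold=4));ctrl.pause(.2);rep("rest")
E
```

```text
False
pushed dx 8.75 dy 0.27 zb 46.35 mm F [-11.59  -0.42  -0.29] t 14.95
True
low dx 7.73 dy 0.25 zb 44.86 mm F [-1.104e+01  1.000e-02  4.550e+00] t 15.4417
True
rest dx 8.43 dy 0.08 zb 25.61 mm F [-7.67 -0.7  11.2 ] t 18.4667
```

The lens is on the rests. I'll ease off the vertical load slightly, then let it come back under the heads slowly, watching the side force.

Run:
```python
from h import *
ctrl.move_straight(at(.0084,0,.0263),R,velocity=.01);ctrl.pause(.2);rep("eased")
for dx in (.005,.0025,.0015,.0008,.0):
    h=ctrl.move_straight(at(dx,0,.0263),R,velocity=.012,threshold=6);ctrl.pause(.2);rep(f"{dx} {h}")
    if h: break
```

```text
eased dx 7.53 dy 0.10 zb 25.89 mm F [-11.44  -0.72   0.75] t 18.95
0.005 False dx 4.35 dy 0.11 zb 25.93 mm F [-8.54 -0.71  0.99] t 19.5833
0.0025 False dx 2.01 dy 0.12 zb 25.97 mm F [-6.63 -0.76 -0.75] t 20.1417
0.0015 False dx 1.06 dy 0.10 zb 25.94 mm F [-5.99 -0.24 -1.3 ] t 20.5917
0.0008 False dx 0.42 dy 0.08 zb 25.96 mm F [-6.03  0.14 -1.61] t 21.0417
0.0 False dx -0.17 dy 0.07 zb 26.07 mm F [-5.24  0.06 -3.93] t 21.4917
```

Run:
```python
from h import *
for dx in (-.0005,-.001,-.0015,-.002,-.0025,-.003):
    ctrl.move_straight(at(dx,0,.0263),R,velocity=.012);ctrl.pause(.2);rep(f"{dx}")
    f=np.array(status.read_wrist_force())
    if f@ex>-3.0 or abs(f@ey)>2.5: break
```

```text
-0.0005 dx -0.46 dy 0.06 zb 26.21 mm F [-0.76 -0.52 -6.94] t 21.9417
```

Both pins bear: Fx unloaded with hardly any Fy. I'll lower it slightly so it isn't hung on the fingers, then check the balance.

Run:
```python
from h import *
ctrl.move_straight(at(-.0005,0,.0258),R,velocity=.01);ctrl.pause(.3);rep("down");print(status.read_torque())
ctrl.move_straight(at(-.0008,0,.0258),R,velocity=.01);ctrl.pause(.3);rep("back");print(status.read_torque())
```

```text
down dx -0.45 dy -0.01 zb 25.92 mm F [-2.91  0.94  1.  ] t 22.4917
[0.21536346 0.51851489 0.05181176]
back dx -0.59 dy -0.03 zb 25.92 mm F [1.04 2.63 1.34] t 23.0417
[ 0.35057716 -0.14681325  0.03978423]
```

Run:
```python
from h import *
for dy in (.0001,.0002,.0003):
    ctrl.move_straight(at(-.0008,dy,.0259),R,velocity=.01);ctrl.pause(.3);rep(f"dy {dy}")
    if status.read_wrist_force()[1]<.8: break
```

```text
dy 0.0001 dx -0.70 dy 0.03 zb 25.94 mm F [ 3.35  1.21 -0.5 ] t 23.5917
dy 0.0002 dx -0.75 dy 0.11 zb 25.97 mm F [ 3.52 -2.16 -0.85] t 24.1417
```

The side force flips sign within 0.1 mm, so the lens is wedged on both pins. I'll centre it, let go, and check.

Run:
```python
from h import *
ctrl.move_straight(at(-.0007,.00013,.0259),R,velocity=.01);ctrl.pause(.3);rep("set")
claw.let_go();ctrl.pause(.3);rep("open")
print(status.read_gripper_width())
q=pose()[0];q[2]=.12;ctrl.move_straight(q,R,velocity=.08);rep("up")
q=np.array([.515,-.204,.18]);ctrl.move_straight(q,R,velocity=.1);ctrl.pause(.3)
P=pose();im=snap("wrist","w_seat")
g=cv2.cvtColor(im,cv2.COLOR_BGR2HSV);m=cv2.inRange(g,(45,60,60),(85,255,255));m[:,:240]=0;m[:,400:]=0
cs,_=cv2.findContours(m,cv2.RETR_EXTERNAL,cv2.CHAIN_APPROX_NONE)
if cs:
    c=cv2.fitEllipse(cv2.convexHull(max(cs,key=cv2.contourArea)));w=atz("wrist",c[0],.066,P);d=w-[.5036,-.2063,.066];print(c,"lens rel C",d@ex,d@ey)
cv2.imwrite("pics/crop_s.png",cv2.resize(im[110:310,235:395],None,fx=3,fy=3,interpolation=cv2.INTER_CUBIC))
sc=snap("scene","scene1");cv2.imwrite("pics/crop_sc.png",cv2.resize(sc[310:480,90:280],None,fx=3,fy=3,interpolation=cv2.INTER_CUBIC))
```

```text
set dx -0.68 dy 0.13 zb 25.93 mm F [ 4.02 -1.8   0.24] t 24.6917
open dx -0.69 dy 0.13 zb 25.90 mm F [-0.21  0.14  0.36] t 25.5167
0.9997876744877753
up dx -0.91 dy 0.25 zb 86.21 mm F [-0.35  0.38  0.19] t 26.425
((317.59393310546875, 259.6304016113281), (42.94717025756836, 44.61653518676758), 87.90119171142578) lens rel C -0.0010663027627518373 0.0005581638553455959
```

View pics/crop_s.png

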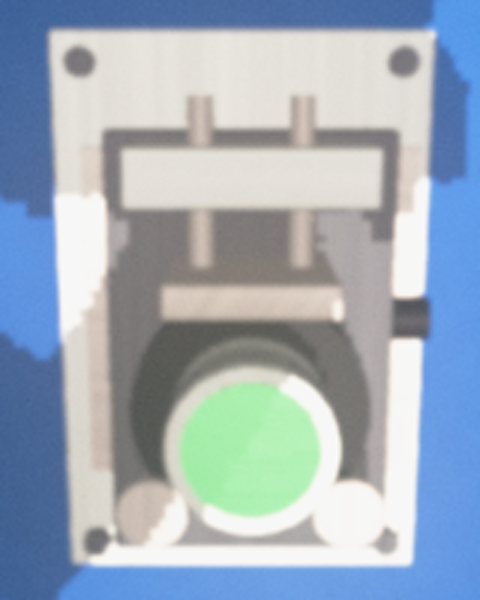

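View pics/crop_sc.png

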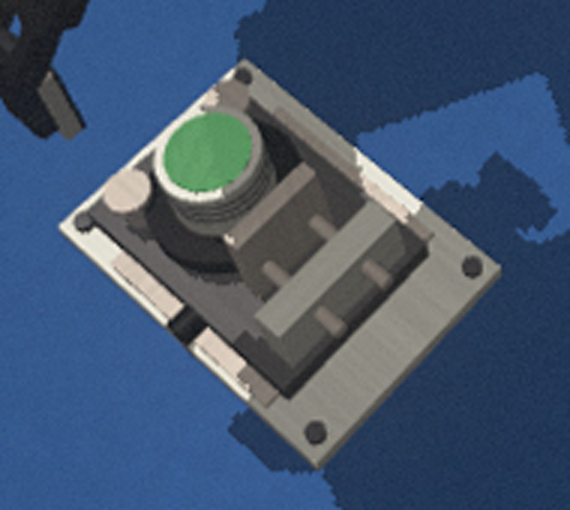

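The crops show the lens flat and upright, with its rim under both pin heads. It is centred at (317.6,259.6), the jaw bears on it about 4 mm back, and the gripper is clear.

```bash
python3 -c "
from h import *
print(status.read_clock(),ticket.finish_job())"
```

```text
the job is handed in; nothing more can be done
27.5917 None
```

The job is handed in at 27.6 s: the lens is upright on the three rests with its rim under both pin heads and bearing on both pins and the jaw, it has been let go, and the arm never went near the jar, spool or screwdriver.

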